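Zero a coating gauge and hold it square on the ringed spot of a sloping body panel

TASK

Lift the coating gauge out of its cradle and zero it by holding it upright with its sprung tip pressed in on the middle of the round steel puck for about a second. Then hold it against the tilted bare-metal panel with the tip in the middle of the drawn ring (not the square), square to the panel's surface and pressed lightly so that the sprung tip is about half way in, and finish while holding it there: do not let go or put it down. Press gently throughout, do not shift the panel, and leave the other things on the bench alone.

Things in the scene. Friction and masses are not known exactly. Their poses are not given: they have to be found in the camera images.
- gauge: hand gauge: grey handle 32 (x) x 26 (y) mm, 110 tall, dark display on its -x face; under it a steel nose 14 mm in diameter, 12 long, then a thin sprung tip. Origin at the centre of the handle's underside, z along the handle away from the tip. About 0.17 kg, varying by a quarter. Stands tip down in the cradle, top 146 mm above the table, upper 80 mm of the handle free. Grip it across y or x
- tip (a point): the very end of the gauge's sprung tip (rod 7 mm in diameter with round end), on the gauge's axis, 26 mm below the gauge's origin when not pressed; it moves into the gauge as it is pressed
- plunger (a joint): how far the sprung tip is pushed into the gauge, m: 0 = fully out, 0.012 = fully in (hard stop). The spring takes about 0.9 N to start, 2.7 N at half way and 4.5 N at the stop
- cradle: black plastic holder fixed to the table: foot 100 x 90 x 8 mm, upright socket 48 x 42 mm outside, 66 mm high, 2 mm play round the gauge. The handle's underside rests 36 mm above the table: lift the gauge straight up 40 mm or more to free it. Origin at the centre of its underside; yaw as the gauge. It stands on one side of the panel, the puck on the other; the sides swap
- puck: plain round steel disc of 50 mm diameter and 14 mm height fixed to the table: the zero reference. Origin at the centre of its underside
- puck_top (a point): centre of the puck's upper face, 14 mm above the table
- panel: flat bare-metal panel, 200 (x) x 270 (y) mm, between two uprights (155 mm either side along y, 5 mm higher than the origin) of a dark stand. Origin at the middle of its face, 100 mm above the table, z square out of the face. Slopes up away from the robot by 0.15 to 0.4 rad, so its face looks up and back to the robot. A stiff friction pivot at the origin holds against light pushes
- ring (a point): centre of the ring drawn in black on the panel's face (ring of 31 mm outer and 28 mm inner diameter, flat line), z square out of the face. It lies 20 mm below the panel's middle (x = -20 mm), anywhere across. A square frame of 31 mm drawn higher up on the same panel is not the spot
- sanding_block: wooden sanding block with cork grip, 50 x 110 x 39 mm, lying near the robot; leave alone. Origin under its centre
- tape_roll: paper tape roll lying flat, 84 mm diameter, 25 mm high; leave alone. Origin under its centre
- filler_tin: metal tin, 90 mm diameter, 110 mm high, at the back; leave alone. Origin under its centre
- solvent_bottle: closed grey bottle with white cap, 66 mm diameter, 190 mm high, at the back; leave alone. Origin under its centre
- body_hammer: hammer lying on the right of the bench; leave alone
- lamp: round steel lamp insert, 80 mm diameter, 40 mm high, at the back; leave alone. Origin under its centre
- mix_cup: white plastic mixing cup, 80 mm diameter, 100 mm high, at the left near the robot; leave alone. Origin under its centre
Things that resemble listed ones, but are neither listed nor needed, are in the scene too. There is more than one size of the gauge; the one meant has the size given above.

How it is judged:
On the way, in this order (a step that is already met when the one before it is completed fails the run):
1. the gauge is lifted out of its cradle (z of gauge in the frame of cradle above 0.072 m and contact force between gauge and cradle below 0.05 N and contact force between gauge and the fingers above 2 N), for 0.1 s.
2. the gauge is zeroed: held upright on the middle of the puck with its tip pressed in (distance between tip and puck_top below 0.013 m and angle between gauge's own z axis and vertical below 0.14 rad and value of joint plunger above 0.002 m and contact force between gauge and puck above 0.8 N and contact force between gauge and the fingers above 2 N), for 0.5 s.
At the end, for the whole second after the job is handed in: The gauge is held still in the fingers with its tip on the panel within 9 mm of the ring's centre, its axis within 0.12 rad (7 degrees) of square to the panel, the sprung tip pressed in by 2 to 10.5 mm of its 12 mm, and a contact force of 0.8 to 7 N (distance between tip and ring below 0.009 m and angle between the z axis of gauge and the z axis of panel, either way round below 0.12 rad and contact force between gauge and panel between 0.8 and 7 N and value of joint plunger between 0.002 and 0.0105 m and contact force between gauge and the fingers above 2 N and linear speed of gauge below 0.02 m/s); the arm keeps its last pose, push and grip.
It fails at once if the gauge is pressed hard (over 15 N) on the panel or the puck (contact force between gauge and panel above 15 N or contact force between gauge and puck above 15 N).
It fails at once if the panel is shifted by more than 8 mm at the ring (distance of ring from where it was at the start of the episode above 0.008 m).
It fails at once if another thing on the bench is moved by more than 20 mm (distance of any of sanding_block, tape_roll, filler_tin, solvent_bottle, body_hammer, lamp, mix_cup from where it was at the start of the episode above 0.02 m).
It also fails if it takes over 64 s, if anything falls off the work surface, if the arm or the gripper's body presses on something with over 40 N, if the wrist force passes 120 N, or if a joint passes its speed limit or range.

ROBOT

A 7-joint arm with a two-finger parallel gripper is mounted at the origin on the work surface. World frame = base frame: x ahead of the robot, y to its left, z up, the work surface at z = 0. Lengths are in m, angles in rad, forces in N, time in s.
With the tool pointing down it reaches from about 0.4 to 0.875 m from the base axis. Payload 19.3 kg.
Tool frame: the origin (TCP) lies midway between the tips of the shut fingers; the grasp point (between the pads) lies 19 mm behind it; z points along the fingers, y is the line along which they close (so a half turn about z gives the same grasp; the last joint's range is limited). The gripper opens to 85 mm and grips with 20 to 120 N. Pads are 22 mm wide; open, the fingers measure 114 mm over their backs; the gripper's body (76 mm by 85 mm) begins 54 mm behind the grasp point. The pads swing forward as they close: fully open they stand 13 mm farther back than shut.
Start: joints at [1.057, 0.521, -0.036, 1.599, 0.021, 1.021, -0.113], TCP at [0.268, -0.564, 0.231] pointing down, gripper open.
Joint ranges: [-2.91, 2.91], [-0.3, 2.13], [-1.5, 1.42], [0.17, 2.43], [-1.26, 4.41], [0.16, 1.93], [-2.52, 2.52]. Speed limits (rad/s): [1.89, 1.89, 2.39, 2.39, 3.01, 3.01, 3.01].

INTERFACE

Orientations are given as [roll, pitch, yaw] about the fixed x, y, z axes, in that order (R = Rz(yaw) Ry(pitch) Rx(roll)).
In Python, from workcell import bot gives the robot as it stands.
- The arm moves only by the tool move_arm, never from a script. Its argument "moves" is a list that holds one entry, the list of rows, each a list of 7 numbers: the opening, from 0 (shut) to 1 (fully open), then the shift along the tool's x, y, z in units of 1000 mm (1.0 is 1000 mm), then the turn, a rotation vector about the tool's x, y, z in units of 2 pi rad (1.0 is 2 pi rad). A call has 1 to 5 rows; each row is the pose to reach, as a shift and turn from the pose commanded when the call began, along the tool's axes at that moment, turning the shorter way round; what a row does not reach only later rows make up. A row lasts 1/10 s, in which the tool goes at most 50 mm and 8.59 degrees, less where a joint would pass 70% of its speed; a pose out of reach is approached as far as the arm can. A call with a number of a shift or a turn outside -1 to 1 is refused whole. A call with a gripper value outside its range is refused whole. The fingers move at their own pace and stop on an object; "force" is the grip in N (left out, the last holds). Time passes only in rows, so rows that repeat a pose let the fingers close. It gives the time, the measured TCP pose, the force, the opening and the grip force at its end, in the units of the state.
- bot.observe(): the state, without advancing time (a new reading comes with each control period).
- bot.grab_frame(name): name is "scene" or "side" or "wrist"; returns the picture (400x640x3 uint8, red, green, blue); there is no depth.
- bot.camera_params(name): a dict with "vertical_fov" (degrees; the focal length in pixels is half the picture's height over the tangent of half this angle, whatever the lens; pixels are square), "cx", "cy" (the principal point, pixels), "R" (3x3) and "t" (3): a world point X has camera coordinates R X + t. Camera axes: x right, y down, z forward; pixel columns grow to the right and rows downward; lengths in m; the calibration is good to about 2 mm. A picture is of the moment at which its call begins: read the wrist's pose just before it. camera_params takes no time and is no camera call; for the wrist camera it gives the pose at the moment of the call.
- bot.job_done(): hands the job in; it is judged then, once.
The state is a dict: "clock": time; "qpos": joint angles; "qd": joint speeds; "joint_efforts": joint torques, N m; "position": TCP position; "tool_rot": TCP orientation; "force": force on the tool from outside, world axes, zero at the start; "moment": the same for the moment, N m; "grip_width": finger opening in m; "finger_force": force on a finger pad.
Only numpy, scipy, OpenCV 4.12 (cv2) and the standard library are available. Lean on these libraries where they do the work, as an engineer would, in place of code of your own. Each camera call takes 0.05 s, during which the arm holds its last target. There are 200 camera calls.

## Working session

There is one attempt and no reset: what is moved stays moved. The work goes in short steps, Python scripts to look and compute and a tool call to move; the robot and the scene stay as the last step left them, time stands still between calls to the robot, and variables do not carry over. Pictures are saved under pics/ and viewed, at most 10 in all, crops included, and the job is handed in when it is done.

Besides the shell and the picture viewer there is one more tool, called after "Emit:" as a command line: name --argument value ..., lists and objects as JSON in quotes. move_arm: Moves the arm, as the interface text tells. Shifts and turns lie within -1 to 1; 1 stands for 1000 mm of shift or 2 pi rad of turn. Its arguments: {"type":"object","properties":{"moves":{"type":"array"},"force":{"type":"number"}},"required":["moves"]}

```bash
mkdir -p pics; python3 - <<'E'
from workcell import bot
import cv2,numpy as np
for n in ["scene","side","wrist"]:
    p=bot.camera_params(n); im=bot.grab_frame(n)
    cv2.imwrite(f"pics/{n}0.png",im[:,:,::-1])
    print(n,p)
print(bot.observe())
E
```

```text
scene {'vertical_fov': 44.45025523037565, 'cx': 312.68134402789724, 'cy': 190.4411695315842, 'R': array([[ 0.8787799 ,  0.47722306, -0.00200877],
       [ 0.30553292, -0.56584551, -0.76581231],
       [-0.36659995,  0.67236672, -0.64306101]]), 't': array([-0.50344168, -0.10070138,  1.68320016])}
side {'vertical_fov': 54.912067536310325, 'cx': 316.9472442600143, 'cy': 199.47353822714817, 'R': array([[-0.97311383, -0.23015371, -0.00887418],
       [-0.15693157,  0.69073964, -0.70586913],
       [ 0.16858815, -0.68549837, -0.70828668]]), 't': array([0.55039652, 0.12682868, 1.33007775])}
wrist {'vertical_fov': 69.92652477836334, 'cx': 324.1384874381123, 'cy': 197.1474840214386, 'R': array([[ 0.42985914, -0.90289454, -0.00159908],
       [-0.87098424, -0.41513236,  0.26277668],
       [-0.23792346, -0.11156418, -0.96485536]]), 't': array([-0.62498185, -0.03367659,  0.37891817])}
{'clock': 0.15, 'qpos': array([ 1.05679103,  0.52184608, -0.03631084,  1.59986065,  0.02119238,
        1.02105551, -0.11281383]), 'qd': array([ 0.00061641, -0.0012577 ,  0.00126768, -0.00225246, -0.00025071,
        0.00124373, -0.00074572]), 'joint_efforts': array([ 2.27406883e-03, -9.27382135e+01,  1.98083594e+00, -3.70044816e+01,
        1.80750451e-02,  6.45758410e-03,  5.01691454e-05]), 'position': array([ 0.26823133, -0.56425931,  0.23088333]), 'tool_rot': array([-3.14080938e+00,  5.20491199e-05,  4.43760500e-01]), 'force': array([ 0.54492989,  0.07202712, -0.15571443]), 'moment': array([-0.00542686, -0.0151221 ,  0.02402741]), 'finger_force': 0.0, 'grip_width': 0.08539169612637997}
```

View pics/scene0.png

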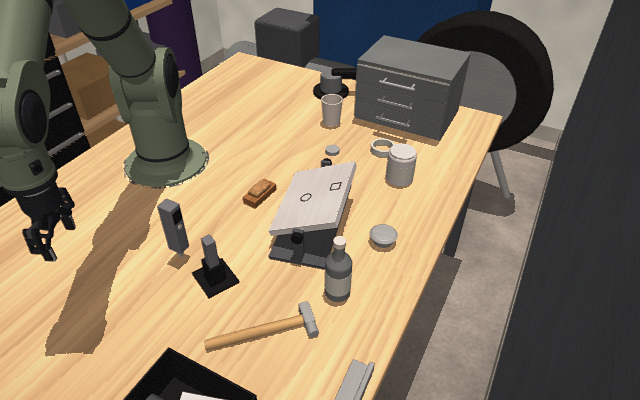

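View pics/side0.png

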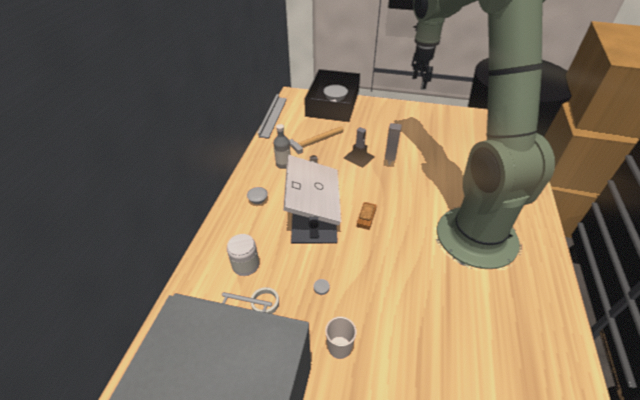

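The scene view shows the cradled gauge at about (210,255) with its cradle foot at (215,278). The puck is at (332,150), the ring at (306,197), the square at (336,186), and a larger decoy gauge stands at (173,225). In the side view the puck is at (321,287), the ring at (319,186) and the gauge at (361,140). Next I'll measure these on enlarged crops.

```bash
cat > h.py <<'E'
import numpy as np,cv2
from workcell import bot
def K(p):
    f=200/np.tan(np.radians(p['vertical_fov']/2)); return f
def ray(p,u,v):
    f=K(p); d=p['R'].T@np.array([(u-p['cx'])/f,(v-p['cy'])/f,1]); return -p['R'].T@p['t'], d/np.linalg.norm(d)
def onz(p,u,v,z):
    o,d=ray(p,u,v); return o+d*(z-o[2])/d[2]
def onplane(p,u,v,q,n):
    o,d=ray(p,u,v); return o+d*(n@(q-o))/(n@d)
def tri(a,b):
    (o1,d1),(o2,d2)=a,b
    A=np.c_[d1,-d2]; s=np.linalg.lstsq(A,o2-o1,rcond=None)[0]
    x,y=o1+d1*s[0],o2+d2*s[1]; return (x+y)/2,np.linalg.norm(x-y)
def proj(p,X):
    c=p['R']@X+p['t']; return K(p)*c[:2]/c[2]+[p['cx'],p['cy']]
E
python3 - <<'E'
import cv2
a=cv2.imread('pics/scene0.png')[140:300,150:400]; b=cv2.imread('pics/side0.png')[110:300,240:420]
cv2.imwrite('pics/s1.png',cv2.resize(a,None,fx=3.2,fy=3.2,interpolation=cv2.INTER_CUBIC))
cv2.imwrite('pics/d1.png',cv2.resize(b,None,fx=3,fy=3,interpolation=cv2.INTER_CUBIC))
E
```

```text
(no output)
```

View pics/s1.png

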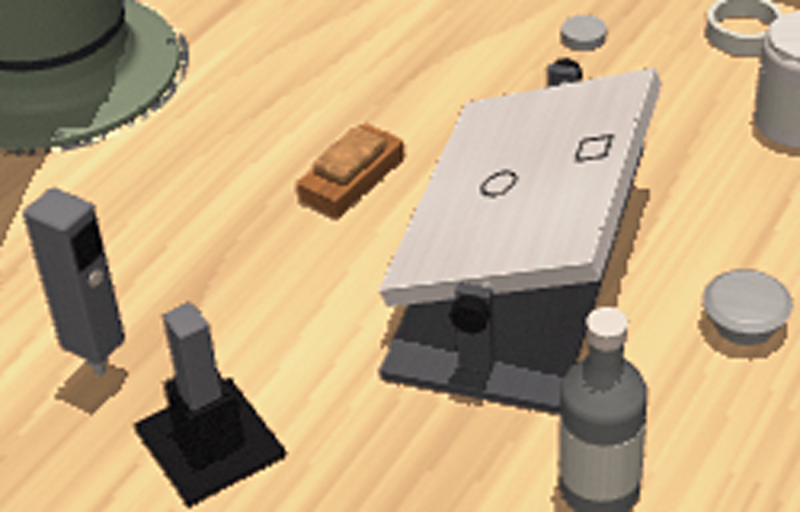

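View pics/d1.png

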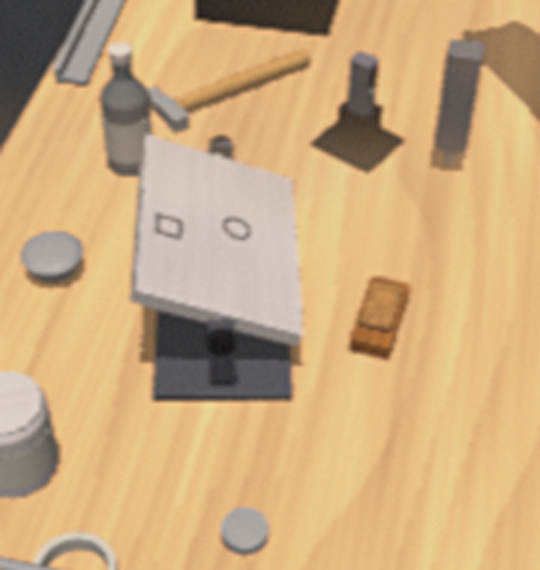

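The enlarged crops show the panel's four face corners, the ring and the square clearly. They also show the gauge top at about (185,318) in the scene crop and (363,60) in the side crop, and three corners of the cradle foot.

```bash
cat > m.py <<'E'
from h import *
ps,pd=bot.camera_params('scene'),bot.camera_params('side')
S=lambda u,v:((u+.5)/3.2+149.5,(v+.5)/3.2+139.5)
D=lambda u,v:((u+.5)/3+239.5,(v+.5)/3+109.5)
pts=dict(c_lo_py=((470,103),(300,333)),c_up_py=((655,72),(135,297)),c_up_my=((597,268),(148,138)),c_lo_my=((385,292),(292,180)),ring=((499,183),(236,228)),sq=((593,148),(168,226)),puck=((584,29),(244,527)),gtop=((185,318),(363,60)),footL=((135,427),(403,142)),footB=((190,505),(366,170)))
P={}
for k,(a,b) in pts.items():
    P[k],e=tri(ray(ps,*S(*a)),ray(pd,*D(*b))); print(k,P[k].round(4),'err',e.round(4))
print('puck z=.014',onz(ps,*S(584,29),.014),onz(pd,*D(244,527),.014))
print('gtop z=.146',onz(ps,*S(185,318),.146),onz(pd,*D(363,60),.146))
for q in [(135,427),(190,505),(285,453)]: print('foot s',onz(ps,*S(*q),.008))
for q in [(312,142),(403,142),(366,170)]: print('foot d',onz(pd,*D(*q),.008))
C=np.array([P[k] for k in P if k[0]=='c']); m=C.mean(0); n=np.linalg.svd(C-m)[2][2]; n*=np.sign(n[2])
print('panel mid',m,'n',n,'tilt',np.arccos(n[2]),'yaw',np.arctan2(-n[1],-n[0]))
x=(C[1]+C[2]-C[0]-C[3]); y=C[0]+C[1]-C[2]-C[3]
print('x',x/2,np.linalg.norm(x)/2,'y',np.linalg.norm(y)/2,'yaw x',np.arctan2(x[1],x[0]),'yaw y',np.arctan2(-y[0],y[1]))
print('ring off panel', n@(P['ring']-m))
print('ring on plane',onplane(ps,*S(499,183),m,n),onplane(pd,*D(236,228),m,n))
E
python3 m.py
```

```text
c_lo_py [0.4653 0.0908 0.0633] err 0.0015
c_up_py [0.6392 0.1387 0.131 ] err 0.0002
c_up_my [ 0.7053 -0.1248  0.1323] err 0.0077
c_lo_my [ 0.5281 -0.1682  0.0601] err 0.0063
ring [ 0.5669 -0.0308  0.0936] err 0.0001
sq [0.6359 0.017  0.1262] err 0.0008
puck [0.4769 0.3199 0.0133] err 0.0002
gtop [ 0.4632 -0.334   0.1447] err 0.002
footL [ 0.3995 -0.3524  0.002 ] err 0.0
footB [ 0.4489 -0.3583 -0.064 ] err 0.0011
puck z=.014 [0.47729712 0.31895739 0.014     ] [0.47691885 0.32040359 0.014     ]
gtop z=.146 [ 0.4630501 -0.3350555  0.146    ] [ 0.46381104 -0.3312536   0.146     ]
foot s [ 0.40364595 -0.35601671  0.008     ]
foot s [ 0.49269052 -0.39800425  0.008     ]
foot s [ 0.52821109 -0.31966446  0.008     ]
foot d [ 0.52417257 -0.3167219   0.008     ]
foot d [ 0.39910733 -0.34484767  0.008     ]
foot d [ 0.44075867 -0.27296596  0.008     ]
panel mid [ 0.58448429 -0.01587099  0.09667971] n [-0.34863331 -0.08945852  0.93298016] tilt 0.36819049452615177 yaw 0.25117860989592655
x [0.17555502 0.04567043 0.06996248] 0.19442248265233625 y 0.26909795139074305 yaw x 0.25450743523808056 yaw y 0.2417639020657378
ring off panel 0.004625005322061885
ring on plane [ 0.56363133 -0.02515812  0.08799695] [ 0.56817306 -0.03599576  0.08865492]
```

```bash
cat >> h.py <<'E'
from scipy.spatial.transform import Rotation as Ro
def go(pos,rpy):
    s=bot.observe(); R=Ro.from_euler('xyz',s['tool_rot']); T=Ro.from_euler('xyz',rpy) if not isinstance(rpy,Ro) else rpy
    d=R.inv().apply(np.array(pos)-s['position']); r=(R.inv()*T).as_rotvec()
    print('clock',s['clock'],'pos',s['position'].round(4),'rpy',s['tool_rot'].round(3),'F',s['force'].round(2),'w',s['grip_width'].round(4),'ff',s['finger_force'])
    print('shift(m)',d.round(4),'turn(2pi)',(r/2/np.pi).round(4),'deg',np.degrees(np.linalg.norm(r)).round(1))
E
python3 - <<'E'
from m import *
print('decoy top',tri(ray(ps,*S(62,203)),ray(pd,*D(466,48))))
for y in (1.14,-.43): go([.464,-.334,.29],[np.pi,0,y])
E
```

```text
c_lo_py [0.4653 0.0908 0.0633] err 0.0015
c_up_py [0.6392 0.1387 0.131 ] err 0.0002
c_up_my [ 0.7053 -0.1248  0.1323] err 0.0077
c_lo_my [ 0.5281 -0.1682  0.0601] err 0.0063
ring [ 0.5669 -0.0308  0.0936] err 0.0001
sq [0.6359 0.017  0.1262] err 0.0008
puck [0.4769 0.3199 0.0133] err 0.0002
gtop [ 0.4632 -0.334   0.1447] err 0.002
footL [ 0.3995 -0.3524  0.002 ] err 0.0
footB [ 0.4489 -0.3583 -0.064 ] err 0.0011
puck z=.014 [0.47729712 0.31895739 0.014     ] [0.47691885 0.32040359 0.014     ]
gtop z=.146 [ 0.4630501 -0.3350555  0.146    ] [ 0.46381104 -0.3312536   0.146     ]
foot s [ 0.40364595 -0.35601671  0.008     ]
foot s [ 0.49269052 -0.39800425  0.008     ]
foot s [ 0.52821109 -0.31966446  0.008     ]
foot d [ 0.52417257 -0.3167219   0.008     ]
foot d [ 0.39910733 -0.34484767  0.008     ]
foot d [ 0.44075867 -0.27296596  0.008     ]
panel mid [ 0.58448429 -0.01587099  0.09667971] n [-0.34863331 -0.08945852  0.93298016] tilt 0.36819049452615177 yaw 0.25117860989592655
x [0.17555502 0.04567043 0.06996248] 0.19442248265233625 y 0.26909795139074305 yaw x 0.25450743523808056 yaw y 0.2417639020657378
ring off panel 0.004625005322061885
ring on plane [ 0.56363133 -0.02515812  0.08799695] [ 0.56817306 -0.03599576  0.08865492]
decoy top (array([ 0.33428553, -0.31506973,  0.19408133]), np.float64(0.0025745258036781))Traceback (most recent call last):
  File "<stdin>", line 3, in <module>
  File "h.py", line 21, in go
    print('clock',s['clock'],'pos',s['position'].round(4),'rpy',s['tool_rot'].round(3),'F',s['force'].round(2),'w',s['grip_width'].round(4),'ff',s['finger_force'])
                                                                                                                   ^^^^^^^^^^^^^^^^^^^^^
AttributeError: 'float' object has no attribute 'round'
```

```bash
sed -i "s/s\['grip_width'\].round(4)/round(s['grip_width'],4)/" h.py; python3 - <<'E'
from h import *
go([.464,-.334,.29],[np.pi,0,-.43])
E
```

```text
clock 0.15 pos [ 0.2682 -0.5643  0.2309] rpy [-3.141  0.     0.444] F [ 0.54  0.07 -0.16] w 0.0854 ff 0.0
shift(m) [ 0.2757 -0.124  -0.059 ] turn(2pi) [-1.000e-04  1.000e-04  1.391e-01] deg 50.1
```

Emit:
move_arm --moves '[[[1, 0.276, -0.124, -0.059, 0, 0, 0.139], [1, 0.276, -0.124, -0.059, 0, 0, 0.139], [1, 0.276, -0.124, -0.059, 0, 0, 0.139], [1, 0.276, -0.124, -0.059, 0, 0, 0.139], [1, 0.276, -0.124, -0.059, 0, 0, 0.139]]]'

```text
clock: 0.65
position: [0.4206, -0.3853, 0.2771]
tool_rot: [-3.141, 0.0, -0.274]
force: [1.0, 0.5, -0.6]
grip_width: 0.0853
finger_force: 0.0
```

```bash
python3 - <<'E'
from h import *
go([.464,-.334,.29],[np.pi,0,-.43])
E
```

```text
clock 0.65 pos [ 0.4206 -0.3853  0.2771] rpy [-3.141  0.    -0.274] F [ 1.    0.47 -0.6 ] w 0.0853 ff 0.0
shift(m) [ 0.0279 -0.0612 -0.0129] turn(2pi) [-0.      0.      0.0248] deg 8.9
```

Emit:
move_arm --moves '[[[1, 0.02, -0.054, -0.011, 0, 0, 0.02], [1, 0.02, -0.054, -0.011, 0, 0, 0.02], [1, 0.02, -0.054, -0.011, 0, 0, 0.02], [1, 0.02, -0.054, -0.011, 0, 0, 0.02]]]'

```text
clock: 1.05
position: [0.4524, -0.3413, 0.2875]
tool_rot: [3.141, 0.001, -0.394]
force: [-0.1, -0.5, -0.2]
grip_width: 0.0856
finger_force: 0.0
```

```bash
python3 - <<'E'
from h import *
p=bot.camera_params('wrist'); im=bot.grab_frame('wrist')
cv2.imwrite('pics/w1.png',im[:,:,::-1])
go([.464,-.334,.29],[np.pi,0,-.43])
print(proj(p,np.array([.464,-.334,.146])),proj(p,np.array([.464,-.334,.008])))
np.savez('w1.npz',**p)
E
```

```text
clock 1.1 pos [ 0.4521 -0.3417  0.2874] rpy [ 3.141e+00  1.000e-03 -3.950e-01] F [-0.84  0.03  0.06] w 0.0855 ff 0.0
shift(m) [ 0.008  -0.0116 -0.0026] turn(2pi) [0.0001 0.0001 0.0055] deg 2.0
[313.45261045 180.09078583] [316.84620232 160.82650268]
```

View pics/w1.png

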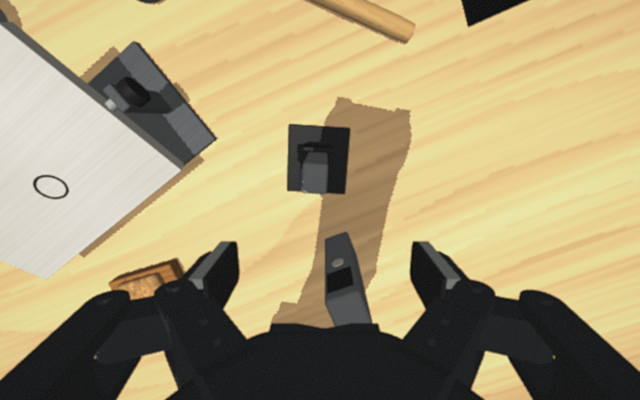

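The wrist view shows the cradle foot at corners (289,124), (350,127), (347,194) and (288,190). The gauge top is near (314,180), close to where I predicted it, and the decoy is at (345,280).

```bash
python3 - <<'E'
from h import *
p=dict(np.load('w1.npz')); q=[(289,124),(350,127),(347,194),(288,190)]
F=np.array([onz(p,*a,.008) for a in q]); print(F.round(4),F.mean(0))
for i in range(4):
    d=F[(i+1)%4]-F[i]; print(np.linalg.norm(d).round(4),np.arctan2(d[1],d[0]).round(3))
c=cv2.imread('pics/w1.png')[110:210,270:370]
cv2.imwrite('pics/w1c.png',cv2.resize(c,None,fx=5,fy=5,interpolation=cv2.INTER_CUBIC))
E
```

```text
[[ 0.5279 -0.3178  0.008 ]
 [ 0.4905 -0.3968  0.008 ]
 [ 0.3997 -0.3567  0.008 ]
 [ 0.4399 -0.2762  0.008 ]] [ 0.46448953 -0.33688722  0.008     ]
0.0874 -2.012
0.0993 2.726
0.09 1.108
0.0973 -0.442
```

View pics/w1c.png

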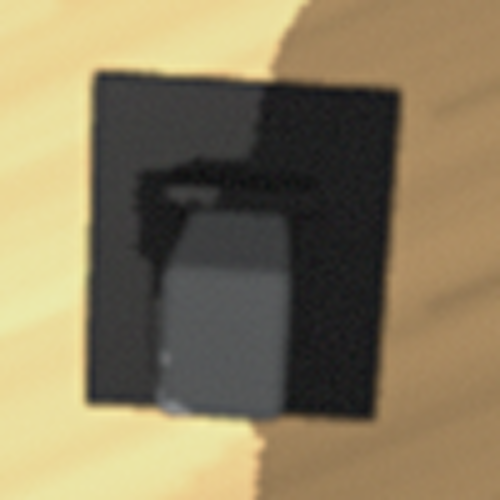

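```bash
python3 - <<'E'
from h import *
p=dict(np.load('w1.npz')); print(onz(p,315.2,178,.146))
go([.4648,-.336,.2],[np.pi,0,-.435])
E
```

```text
[ 0.46530654 -0.33647893  0.146     ]
clock 1.1 pos [ 0.4521 -0.3417  0.2874] rpy [ 3.141e+00  1.000e-03 -3.950e-01] F [-0.84  0.03  0.06] w 0.0855 ff 0.0
shift(m) [ 0.0096 -0.0102  0.0874] turn(2pi) [0.0001 0.0001 0.0063] deg 2.3
```

Emit:
move_arm --moves '[[[1, 0.01, -0.0102, 0.02, 0, 0, 0.0063], [1, 0.01, -0.0102, 0.06, 0, 0, 0.0063], [1, 0.01, -0.0102, 0.0874, 0, 0, 0.0063], [1, 0.01, -0.0102, 0.0874, 0, 0, 0.0063], [1, 0.01, -0.0102, 0.0874, 0, 0, 0.0063]]]'

```text
clock: 1.6
position: [0.4658, -0.3359, 0.2009]
tool_rot: [3.141, 0.0, -0.435]
force: [-0.3, -0.2, 1.0]
grip_width: 0.0852
finger_force: 0.0
```

```bash
python3 - <<'E'
from h import *
go([.465,-.3362,.095],[np.pi,0,-.435])
E
```

```text
clock 1.6 pos [ 0.4658 -0.3359  0.2009] rpy [ 3.141  0.    -0.435] F [-0.33 -0.16  0.95] w 0.0852 ff 0.0
shift(m) [-0.0005  0.0005  0.1059] turn(2pi) [ 0.0001  0.0001 -0.0001] deg 0.0
```

Emit:
move_arm --moves '[[[1, -0.0005, 0.0005, 0.035, 0, 0, 0], [1, -0.0005, 0.0005, 0.07, 0, 0, 0], [1, -0.0005, 0.0005, 0.09, 0, 0, 0], [1, -0.0005, 0.0005, 0.106, 0, 0, 0], [1, -0.0005, 0.0005, 0.106, 0, 0, 0]]]'

```text
clock: 2.1
position: [0.4655, -0.3355, 0.0943]
tool_rot: [3.142, 0.001, -0.435]
force: [-1.4, -0.7, -0.1]
grip_width: 0.0854
finger_force: 0.0
```

Emit:
move_arm --moves '[[[0, 0, 0, 0, 0, 0, 0], [0, 0, 0, 0, 0, 0, 0], [0, 0, 0, 0, 0, 0, 0], [0, 0, 0, 0, 0, 0, 0], [0, 0, 0, 0, 0, 0, 0]]]' --force 50

```text
clock: 2.6
position: [0.4661, -0.3352, 0.0951]
tool_rot: [3.141, -0.001, -0.434]
force: [-1.4, 0.2, 9.3]
grip_width: 0.0256
finger_force: 49.8
```

Emit:
move_arm --moves '[[[0, 0, 0, 0, 0, 0, 0], [0, 0, 0, 0, 0, 0, 0], [0, 0, 0, 0, 0, 0, 0], [0, 0, 0, 0, 0, 0, 0]]]'

```text
clock: 3.0
position: [0.4661, -0.3352, 0.0951]
tool_rot: [3.141, -0.001, -0.434]
force: [-0.9, -0.0, 8.6]
grip_width: 0.0255
finger_force: 49.8
```

Emit:
move_arm --moves '[[[0, 0, 0, -0.02, 0, 0, 0], [0, 0, 0, -0.05, 0, 0, 0], [0, 0, 0, -0.08, 0, 0, 0], [0, 0, 0, -0.11, 0, 0, 0], [0, 0, 0, -0.11, 0, 0, 0]]]'

```text
clock: 3.5
position: [0.4671, -0.3359, 0.2082]
tool_rot: [3.141, -0.006, -0.434]
force: [0.5, -0.2, -2.5]
grip_width: 0.0257
finger_force: 49.4
```

```bash
python3 - <<'E'
from h import *
go([.477,.3197,.30],[np.pi,0,-.435+.5])
p=bot.camera_params('scene'); im=bot.grab_frame('scene'); cv2.imwrite('pics/s2.png',im[:,:,::-1])
s=bot.observe(); print(proj(p,s['position']))
E
```

```text
clock 3.5 pos [ 0.4671 -0.3359  0.2082] rpy [ 3.141 -0.006 -0.434] F [ 0.55 -0.16 -2.46] w 0.0257 ff 49.446499943733215
shift(m) [-0.2663 -0.5989 -0.0936] turn(2pi) [ 0.0003 -0.0008 -0.0794] deg 28.6
[204.94947519 221.71192655]
```

Emit:
move_arm --moves '[[[0, 0, 0, -0.05, 0, 0, -0.02], [0, -0.005, -0.01, -0.092, 0, 0, -0.04], [0, -0.025, -0.055, -0.094, 0, 0, -0.06], [0, -0.045, -0.1, -0.094, 0, 0, -0.08], [0, -0.065, -0.145, -0.094, 0, 0, -0.1]]]'

```text
clock: 4.05
position: [0.4671, -0.1743, 0.2977]
tool_rot: [-3.141, 0.001, 0.199]
force: [2.5, -0.1, -1.1]
grip_width: 0.0255
finger_force: 49.7
```

```bash
python3 - <<'E'
from h import *
go([.477,.3197,.30],[np.pi,0,.9]); print(bot.observe()['qpos'].round(2))
E
```

```text
clock 4.05 pos [ 0.4671 -0.1743  0.2977] rpy [-3.141e+00  1.000e-03  1.990e-01] F [ 2.54 -0.11 -1.1 ] w 0.0255 ff 49.73325848579407
shift(m) [ 0.1074 -0.4823 -0.0022] turn(2pi) [-1.000e-04  1.000e-04 -1.116e-01] deg 40.2
[ 0.32  0.25 -0.11  1.84  0.03  1.06 -1.16]
```

Emit:
move_arm --moves '[[[0, 0.01, -0.046, -0.002, 0, 0, -0.015], [0, 0.02, -0.092, -0.002, 0, 0, -0.03], [0, 0.03, -0.138, -0.002, 0, 0, -0.045], [0, 0.041, -0.184, -0.002, 0, 0, -0.06], [0, 0.051, -0.23, -0.002, 0, 0, -0.075]]]'

```text
clock: 4.55
position: [0.4728, 0.0613, 0.2996]
tool_rot: [-3.141, 0.001, 0.669]
force: [-0.2, -0.4, -1.2]
grip_width: 0.0255
finger_force: 49.7
```

```bash
python3 - <<'E'
from h import *
go([.477,.3197,.24],[np.pi,0,.9]); print(bot.observe()['qpos'].round(2))
E
```

```text
clock 4.55 pos [0.4728 0.0613 0.2996] rpy [-3.141e+00  1.000e-03  6.690e-01] F [-0.16 -0.41 -1.18] w 0.0255 ff 49.74987745285034
shift(m) [ 0.1637 -0.2     0.0596] turn(2pi) [-0.0001  0.0001 -0.0367] deg 13.2
[ 0.02  0.22 -0.33  1.88  0.08  1.06 -1.24]
```

Emit:
move_arm --moves '[[[0, 0.029, -0.036, 0, 0, 0, -0.01], [0, 0.06, -0.073, 0, 0, 0, -0.02], [0, 0.09, -0.11, 0, 0, 0, -0.03], [0, 0.12, -0.146, 0.005, 0, 0, -0.037], [0, 0.147, -0.18, 0.02, 0, 0, -0.037]]]'

```text
clock: 5.05
position: [0.4777, 0.2942, 0.2801]
tool_rot: [-3.141, -0.001, 0.9]
force: [-0.0, -0.5, -1.2]
grip_width: 0.0258
finger_force: 49.7
```

```bash
python3 - <<'E'
from h import *
go([.477,.3197,.2],[np.pi,0,.9]); print(bot.observe()['qpos'].round(2))
E
```

```text
clock 5.05 pos [0.4777 0.2942 0.2801] rpy [-3.141e+00 -1.000e-03  9.000e-01] F [-0.04 -0.46 -1.23] w 0.0258 ff 49.74101185798645
shift(m) [ 0.0195 -0.0164  0.0801] turn(2pi) [-0.     -0.0001  0.    ] deg 0.1
[-0.32  0.4  -0.45  1.7   0.19  1.09 -1.5 ]
```

Emit:
move_arm --moves '[[[0, 0.0195, -0.0164, 0.03, 0, 0, 0], [0, 0.0195, -0.0164, 0.07, 0, 0, 0], [0, 0.0195, -0.0164, 0.11, 0, 0, 0], [0, 0.0195, -0.0164, 0.145, 0, 0, 0], [0, 0.0195, -0.0164, 0.16, 0, 0, 0]]]'

```text
clock: 5.55
position: [0.4755, 0.3162, 0.1166]
tool_rot: [-3.14, 0.005, 0.899]
force: [0.1, -0.5, -2.0]
grip_width: 0.0255
finger_force: 49.7
```

```bash
python3 - <<'E'
from h import *
go([.477,.3197,.115],[np.pi,0,.9])
a=[]
for n,(u0,v0) in {'scene':(265,70),'side':(255,190)}.items():
    im=bot.grab_frame(n)[:,:,::-1]; cv2.imwrite(f'pics/{n}3.png',im)
    a.append(cv2.resize(im[v0:v0+130,u0:u0+130],None,fx=3,fy=3,interpolation=cv2.INTER_CUBIC))
cv2.imwrite('pics/pk.png',np.hstack(a))
E
```

```text
clock 5.55 pos [0.4755 0.3162 0.1166] rpy [-3.14   0.005  0.899] F [ 0.13 -0.55 -1.96] w 0.0255 ff 49.65874135494232
shift(m) [ 0.0037 -0.001   0.0016] turn(2pi) [-0.0003  0.0008 -0.0002] deg 0.3
```

View pics/pk.png

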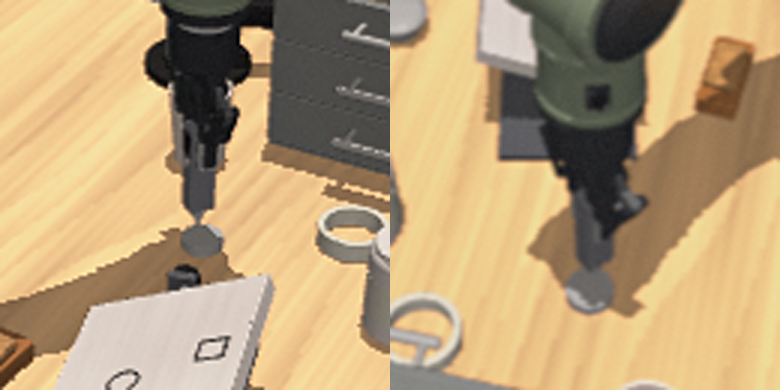

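The tip hangs just above the puck's middle. In the scene crop it is at (199,225) against the puck centre at (201,240), and the side view agrees. I'll lower it gently.

Emit:
move_arm --moves '[[[0, 0.0025, -0.001, 0.004, 0, 0, 0], [0, 0.0025, -0.001, 0.009, 0, 0, 0], [0, 0.0025, -0.001, 0.014, 0, 0, 0], [0, 0.0025, -0.001, 0.016, 0, 0, 0], [0, 0.0025, -0.001, 0.016, 0, 0, 0]]]'

```text
clock: 6.15
position: [0.478, 0.3198, 0.1044]
tool_rot: [3.142, 0.0, 0.898]
force: [-0.5, -0.3, -0.9]
grip_width: 0.0255
finger_force: 49.7
```

Emit:
move_arm --moves '[[[0, 0, 0, 0.002, 0, 0, 0], [0, 0, 0, 0.004, 0, 0, 0], [0, 0, 0, 0.005, 0, 0, 0], [0, 0, 0, 0.006, 0, 0, 0], [0, 0, 0, 0.006, 0, 0, 0]]]'

```text
clock: 6.65
position: [0.478, 0.3198, 0.0983]
tool_rot: [-3.142, 0.0, 0.898]
force: [0.2, 0.4, 0.3]
grip_width: 0.0258
finger_force: 49.7
```

```bash
python3 - <<'E'
from h import *
go([.477,.3197,.094],[np.pi,0,.9])
E
```

```text
clock 6.65 pos [0.478  0.3198 0.0983] rpy [-3.142  0.     0.898] F [0.22 0.44 0.31] w 0.0258 ff 49.69678580760956
shift(m) [-0.0007 -0.0007  0.0043] turn(2pi) [-0.      0.     -0.0003] deg 0.1
```

Emit:
move_arm --moves '[[[0, 0, 0, 0.0015, 0, 0, 0], [0, 0, 0, 0.003, 0, 0, 0], [0, 0, 0, 0.004, 0, 0, 0], [0, 0, 0, 0.0045, 0, 0, 0], [0, 0, 0, 0.0045, 0, 0, 0]]]'

```text
clock: 7.15
position: [0.478, 0.3199, 0.0938]
tool_rot: [-3.142, 0.0, 0.898]
force: [0.5, -1.2, 1.5]
grip_width: 0.0255
finger_force: 49.8
```

Emit:
move_arm --moves '[[[0, 0, 0, 0, 0, 0, 0], [0, 0, 0, 0, 0, 0, 0], [0, 0, 0, 0, 0, 0, 0], [0, 0, 0, 0, 0, 0, 0], [0, 0, 0, 0, 0, 0, 0]]]'

```text
clock: 7.65
position: [0.478, 0.3199, 0.0939]
tool_rot: [-3.142, -0.0, 0.898]
force: [0.3, -0.7, 0.7]
grip_width: 0.0257
finger_force: 49.8
```

Emit:
move_arm --moves '[[[0, 0, 0, 0, 0, 0, 0], [0, 0, 0, 0, 0, 0, 0], [0, 0, 0, 0, 0, 0, 0], [0, 0, 0, 0, 0, 0, 0], [0, 0, 0, 0, 0, 0, 0]]]'

```text
clock: 8.15
position: [0.478, 0.3199, 0.0938]
tool_rot: [-3.142, 0.0, 0.898]
force: [-0.0, -1.2, 0.0]
grip_width: 0.0253
finger_force: 49.8
```

```bash
python3 - <<'E'
from h import *
im=[bot.grab_frame(n)[:,:,::-1] for n in ('scene','side')]
cv2.imwrite('pics/scene4.png',im[0]);cv2.imwrite('pics/side4.png',im[1])
a=[cv2.resize(i[v:v+80,u:u+80],None,fx=5,fy=5,interpolation=cv2.INTER_CUBIC) for i,(u,v) in zip(im,[(295,105),(285,235)])]
cv2.imwrite('pics/pk2.png',np.hstack(a))
f=[bot.observe()['force'][2]]; go([.477,.3197,.094],[np.pi,0,.9])
E
```

```text
clock 8.25 pos [0.478  0.3199 0.0939] rpy [-3.142  0.     0.898] F [ 0.25 -0.75  1.43] w 0.0255 ff 49.802003502845764
shift(m) [-0.0007 -0.0007 -0.0001] turn(2pi) [-0.      0.     -0.0003] deg 0.1
```

View pics/pk2.png

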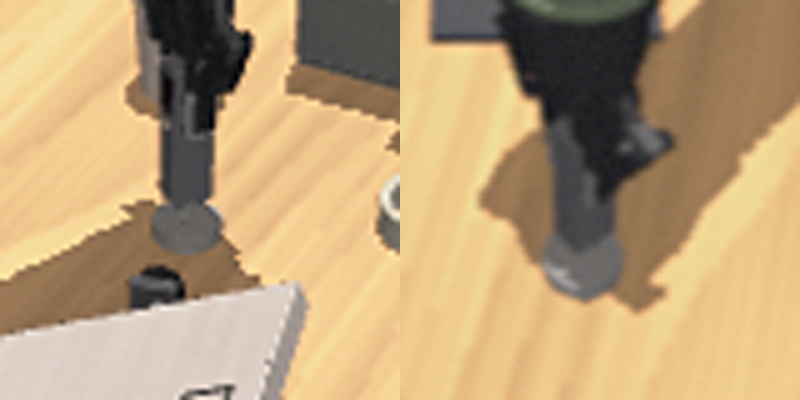

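The gauge stands centred on the puck with its nose close to the face. The force change of about 2.2 N fits 4–5 mm of plunger travel. I'll press slightly more as insurance, then retract.

Emit:
move_arm --moves '[[[0, 0, 0, 0.001, 0, 0, 0], [0, 0, 0, 0.002, 0, 0, 0], [0, 0, 0, 0.002, 0, 0, 0], [0, 0, 0, 0.002, 0, 0, 0], [0, 0, 0, 0.002, 0, 0, 0]]]'

```text
clock: 8.75
position: [0.478, 0.3199, 0.0919]
tool_rot: [-3.142, 0.0, 0.898]
force: [0.8, -0.8, 1.5]
grip_width: 0.0255
finger_force: 49.9
```

Emit:
move_arm --moves '[[[0, 0, 0, 0, 0, 0, 0], [0, 0, 0, 0, 0, 0, 0], [0, 0, 0, 0, 0, 0, 0], [0, 0, 0, 0, 0, 0, 0], [0, 0, 0, 0, 0, 0, 0]]]'

```text
clock: 9.25
position: [0.4779, 0.3199, 0.0918]
tool_rot: [-3.142, 0.0, 0.898]
force: [0.0, -0.7, 1.3]
grip_width: 0.0255
finger_force: 49.9
```

Emit:
move_arm --moves '[[[0, 0, 0, -0.02, 0, 0, 0], [0, 0, 0, -0.06, 0, 0, 0], [0, 0, 0, -0.11, 0, 0, 0], [0, 0, 0, -0.16, 0, 0, 0], [0, 0, 0, -0.2, 0, 0, 0]]]'

```text
clock: 9.75
position: [0.4778, 0.32, 0.2946]
tool_rot: [3.141, -0.001, 0.898]
force: [1.5, 1.5, -1.3]
grip_width: 0.0253
finger_force: 49.6
```

```bash
cat > t.py <<'E'
from h import *
def tgt(ring,tilt,yaw,L,gap):
    # gauge z = panel normal; tool z = -n ; tip is L ahead of TCP along tool z
    n=Ro.from_euler('zy',[0,0]).apply([0,0,1]); Rp=Ro.from_euler('ZY',[yaw,-tilt])
    n=Rp.apply([0,0,1]); T=Rp*Ro.from_euler('x',np.pi)
    return np.array(ring)+n*(L+gap),T
RING=[.5669,-.0308,.0927]
E
python3 - <<'E'
from t import *
p,T=tgt(RING,.375,.25,.085,.06); print(p,T.as_euler('xyz'),T.as_matrix()[:,2]); go(p,T); print(bot.observe()['qpos'].round(2))
E
```

```text
[ 0.51544153 -0.0439395   0.22762361] [ 3.14159265 -0.375       0.25      ] [ 0.354886    0.09061727 -0.93050762]
clock 9.75 pos [0.4778 0.32   0.2946] rpy [ 3.141e+00 -1.000e-03  8.980e-01] F [ 1.5   1.49 -1.27] w 0.0253 ff 49.637784361839294
shift(m) [-0.2613  0.2561  0.0667] turn(2pi) [-0.0194  0.0574  0.1019] deg 42.7
[-0.36  0.41 -0.46  1.64  0.2   1.14 -1.54]
```

Emit:
move_arm --moves '[[[0, -0.033, 0.032, 0, -0.0024, 0.0072, 0.0127], [0, -0.065, 0.064, 0, -0.0049, 0.0144, 0.0255], [0, -0.098, 0.096, 0, -0.0073, 0.0215, 0.038], [0, -0.13, 0.128, 0, -0.0097, 0.0287, 0.051], [0, -0.163, 0.16, 0, -0.0121, 0.0359, 0.0637]]]'

```text
clock: 10.25
position: [0.5013, 0.0907, 0.2919]
tool_rot: [3.111, -0.237, 0.496]
force: [1.2, 0.2, -1.1]
grip_width: 0.0254
finger_force: 49.6
```

```bash
python3 - <<'E'
from t import *
p,T=tgt(RING,.375,.25,.085,.06); go(p,T)
E
```

```text
clock 10.25 pos [0.5013 0.0907 0.2919] rpy [ 3.111 -0.237  0.496] F [ 1.2   0.21 -1.14] w 0.0254 ff 49.57192361354828
shift(m) [-0.0653  0.1236  0.0542] turn(2pi) [-0.007   0.0213  0.0377] deg 15.8
```

Emit:
move_arm --moves '[[[0, -0.018, 0.034, 0.008, -0.002, 0.006, 0.011], [0, -0.038, 0.071, 0.02, -0.004, 0.0125, 0.022], [0, -0.056, 0.106, 0.036, -0.006, 0.019, 0.033], [0, -0.0653, 0.1236, 0.0542, -0.007, 0.0213, 0.0377], [0, -0.0653, 0.1236, 0.0542, -0.007, 0.0213, 0.0377]]]'

```text
clock: 10.75
position: [0.5146, -0.0446, 0.2251]
tool_rot: [-3.14, -0.369, 0.248]
force: [0.2, 1.0, -1.2]
grip_width: 0.0257
finger_force: 49.7
```

Emit:
move_arm --moves '[[[0, 0, 0, 0, 0, 0, 0]]]'

```text
clock: 10.85
position: [0.5158, -0.0418, 0.2274]
tool_rot: [-3.141, -0.372, 0.253]
force: [-0.2, 0.6, -1.9]
grip_width: 0.0256
finger_force: 49.7
```

```bash
python3 - <<'E'
from t import *
p,T=tgt(RING,.375,.25,.085,.06); go(p,T)
a=[]
for n,(u,v) in {'scene':(255,110),'side':(260,120),'wrist':(0,0)}.items():
    c=bot.camera_params(n); np.savez(n+'5.npz',**c); im=bot.grab_frame(n)[:,:,::-1]; cv2.imwrite(f'pics/{n}5.png',im)
    a.append(cv2.resize(im[v:v+130,u:u+130],None,fx=3,fy=3,interpolation=cv2.INTER_CUBIC) if n!='wrist' else cv2.resize(im,(320,200)))
    if n=='wrist': print('ring exp',proj(c,np.array(RING)))
o=np.zeros((590,780,3),np.uint8); o[:390,:390]=a[0]; o[:390,390:]=a[1]; o[390:,:320]=a[2]
cv2.imwrite('pics/pn.png',o)
E
```

```text
clock 10.85 pos [ 0.5158 -0.0418  0.2274] rpy [-3.141 -0.372  0.253] F [-0.17  0.61 -1.9 ] w 0.0256 ff 49.69204008579254
shift(m) [-0.0007  0.002  -0.0006] turn(2pi) [-0.0003  0.0005  0.0005] deg 0.3
ring exp [326.65279864 188.46944086]
```

View pics/pn.png

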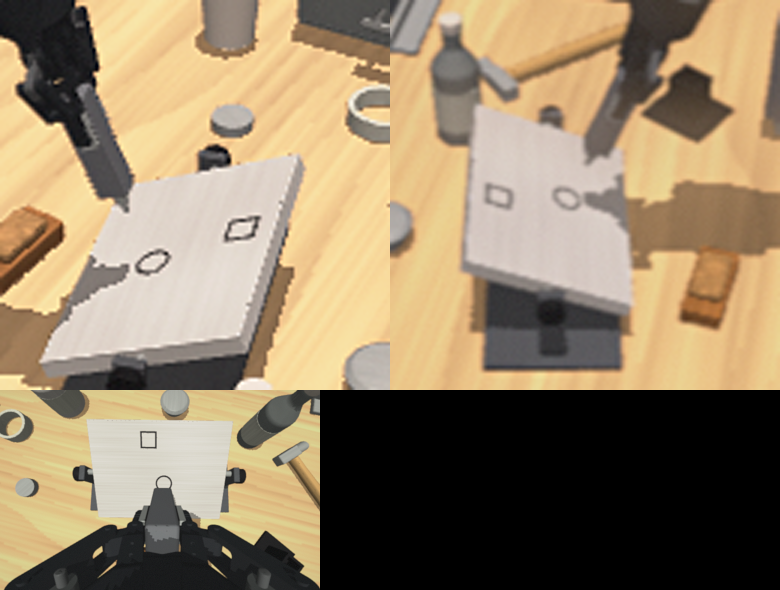

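The wrist view shows the ring at about full-resolution pixel (328,187), against an expected (327,188). The gauge tip is at (297.3,180) in the scene view and (326,174) in the side view. I'll check the tip position and the panel tilt numerically.

```bash
python3 - <<'E'
from t import *
s=bot.observe(); R=Ro.from_euler('xyz',s['tool_rot']).as_matrix()
tip=s['position']+.085*R[:,2]
cs,cd,w=[dict(np.load(n+'5.npz')) for n in('scene','side','wrist')]
print('tip exp',tip,proj(cs,tip),proj(cd,tip)); print('tip seen',tri(ray(cs,297.3,180),ray(cd,326,174)))
im=cv2.imread('pics/wrist5.png'); hsv=cv2.cvtColor(im,cv2.COLOR_BGR2HSV)
m=((hsv[...,1]<45)&(hsv[...,2]>140)).astype(np.uint8)
n,l,st,c=cv2.connectedComponentsWithStats(m); i=1+np.argmax(st[1:,4]); m=(l==i).astype(np.uint8); print(st[i])
def edge(pts,ax):
    pts=np.array(pts,float)
    for _ in range(3):
        k=np.polyfit(pts[:,1-ax],pts[:,ax],1); r=pts[:,ax]-np.polyval(k,pts[:,1-ax]); pts=pts[abs(r)<max(1,1.5*r.std())]
    return k,len(pts)
x0,y0,ww,hh=st[i,:4]
top=[(x,np.argmax(m[:,x])) for x in range(x0+10,x0+ww-15)]
rows=range(y0+8,y0+130)
lef=[(np.argmax(m[y]),y) for y in rows]; rig=[(639-np.argmax(m[y][::-1]),y) for y in rows]
bot_=[(x,399-np.argmax(m[::-1,x])) for x in list(range(205,270))+list(range(400,435))]
t,nt=edge(top,1);L,nl=edge(lef,0);G,ng=edge(rig,0);B,nb=edge(bot_,1); print(t,nt,L,nl,G,ng,B,nb)
def X(h,v): # y=h0 x+h1 ; x=v0 y+v1
    y=(h[0]*v[1]+h[1])/(1-h[0]*v[0]); return (v[0]*y+v[1],y)
q=np.array([X(t,L),X(t,G),X(B,G),X(B,L)]); print(q)
f=K(w); Km=np.array([[f,0,w['cx']],[0,f,w['cy']],[0,0,1]])
obj=np.array([[.1,.135,0],[.1,-.135,0],[-.1,-.135,0],[-.1,.135,0]])
ok,rv,tv=cv2.solvePnP(obj,q,Km,None); P=w['R'].T@cv2.Rodrigues(rv)[0]; o=w['R'].T@(tv[:,0]-w['t'])
print('panel o',o,'tilt',np.arccos(P[2,2]),'yaw',np.arctan2(P[1,0],P[0,0]),'ang tool',np.arccos(-P[:,2]@R[:,2]))
d=cv2.projectPoints(obj,rv,tv,Km,None)[0][:,0]-q; print('res',abs(d).max())
# dark ring
g=cv2.cvtColor(im,cv2.COLOR_BGR2GRAY)[165:186,300:355]; ys,xs=np.where(g<110); print('ring top row',ys.min()+165, 'x',xs[ys<=ys.min()+1].mean()+300,'ext',xs.min()+300,xs.max()+300)
E
```

```text
tip exp [ 0.54638087 -0.03311885  0.14914736] [298.55087336 179.95292197] [324.13385627 174.44840119]
tip seen (array([ 0.54190851, -0.03555253,  0.14945677]), np.float64(0.003299748939892195))
[  173    58   293   200 46801]
[1.25504427e-02 5.63150983e+01] 268 [1.19287209e-01 1.66338234e+02] 112 [-1.37047616e-01  4.73732530e+02] 114 [1.49589972e-02 2.50492480e+02] 98
[[173.31537673  58.49028302]
 [465.21450737  62.15374634]
 [438.50415769 257.05206273]
 [196.56954494 253.43296353]]
panel o [ 0.58536506 -0.01696193  0.0979382 ] tilt 0.38749594940660265 yaw 0.24125006543878863 ang tool 0.015315570348213584
res 0.4367694200083463
ring top row 171 x 327.6470588235294 ext 312 343
```

```bash
python3 - <<'E'
from t import *
w=dict(np.load('wrist5.npz')); n=Ro.from_euler('ZY',[.243,-.38]).apply([0,0,1])
r=onplane(w,327.6,186.6,np.array([.5854,-.017,.099]),n); print('ring wrist',r)
p,T=tgt([.5665,-.0305,.0927],.38,.245,.085,.012); go(p,T)
E
```

```text
ring wrist [ 0.56922499 -0.03122138  0.09136256]
clock 11.0 pos [ 0.5164 -0.0409  0.2283] rpy [ 3.141 -0.373  0.255] F [-0.07 -0.1  -2.12] w 0.0255 ff 49.696088433265686
shift(m) [-0.0025  0.0022  0.0479] turn(2pi) [-0.0006  0.0011  0.0016] deg 0.7
```

Emit:
move_arm --moves '[[[0, -0.001, 0.002, 0.015, -0.0006, 0.0011, 0.0016], [0, -0.001, 0.002, 0.03, -0.0006, 0.0011, 0.0016], [0, -0.001, 0.002, 0.042, -0.0006, 0.0011, 0.0016], [0, -0.001, 0.002, 0.048, -0.0006, 0.0011, 0.0016], [0, -0.001, 0.002, 0.048, -0.0006, 0.0011, 0.0016]]]'

```text
clock: 11.5
position: [0.5326, -0.0392, 0.1821]
tool_rot: [-3.141, -0.379, 0.244]
force: [-0.2, -0.3, -0.9]
grip_width: 0.0251
finger_force: 49.8
```

Emit:
move_arm --moves '[[[0, 0, 0, 0, 0, 0, 0], [0, 0, 0, 0, 0, 0, 0]]]'

```text
clock: 11.7
position: [0.5327, -0.0398, 0.1831]
tool_rot: [3.142, -0.38, 0.243]
force: [0.6, 0.2, -0.9]
grip_width: 0.0252
finger_force: 49.8
```

```bash
python3 - <<'E'
from t import *
s=bot.observe(); R=Ro.from_euler('xyz',s['tool_rot']).as_matrix(); tip=s['position']+.085*R[:,2]; print('tip exp',tip)
p,T=tgt([.568,-.031,.0924],.385,.243,.085,0); go(p,T)
a=[]
for n in ('scene','side'):
    c=bot.camera_params(n); im=bot.grab_frame(n)[:,:,::-1]; cv2.imwrite(f'pics/{n}6.png',im)
    u,v=proj(c,tip); print(n,u,v); u0,v0=int(u)-24,int(v)-24; print(u0,v0)
    a.append(cv2.resize(im[v0:v0+50,u0:u0+50],None,fx=8,fy=8,interpolation=cv2.INTER_CUBIC))
cv2.imwrite('pics/pn2.png',np.hstack(a))
E
```

```text
tip exp [ 0.56327609 -0.03223405  0.10413183]
clock 11.7 pos [ 0.5327 -0.0398  0.1831] rpy [ 3.142 -0.38   0.243] F [ 0.62  0.18 -0.88] w 0.0252 ff 49.802409410476685
shift(m) [-0.0002 -0.      0.0127] turn(2pi) [ 0.      0.0008 -0.    ] deg 0.3
scene 304.20487832054937 193.92938482229457
280 169
side 319.4022607091693 183.40400888561922
295 159
```

View pics/pn2.png

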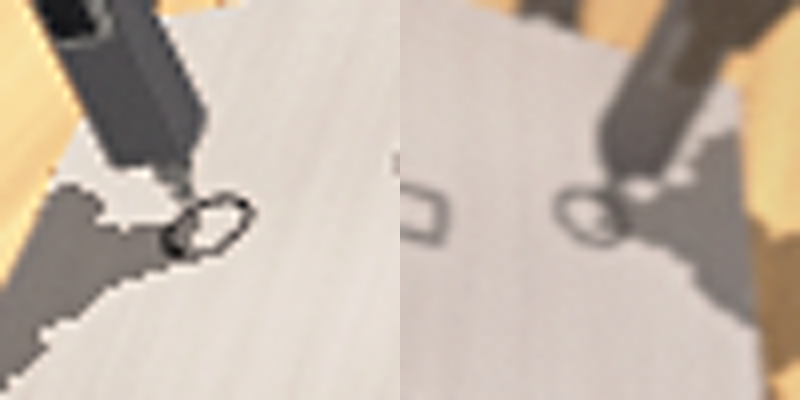

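In the scene crop the tip is at (304.1,194.4), against an expected (304.2,193.9), and the ring centre is at (306.1,197.1). In the side crop the ring centre is at (318.8,185.6) and the tip is at roughly (320–321,183). Next I'll check where the tip would land.

```bash
python3 - <<'E'
from t import *
s=bot.observe(); R=Ro.from_euler('xyz',s['tool_rot']).as_matrix(); z=R[:,2]; tip=s['position']+.085*z
n=Ro.from_euler('ZY',[.243,-.385]).apply([0,0,1]); q=np.array([.5854,-.017,.0995])
g=(tip-q)@n; land=tip-n*g; print('gap',g,'land',land)
for nm,uv in (('scene',(306.1,197.1)),('side',(318.8,185.6))):
    c=bot.camera_params(nm); print(nm,'land px',proj(c,land),'underside px',proj(c,tip-.026*z),'ring',onplane(c,*uv,q,n))
E
```

```text
gap 0.013682900811767046 land [ 0.56825425 -0.03109796  0.0913817 ]
scene land px [305.98218592 197.64513105] underside px [300.75867128 186.8645208 ] ring [ 0.56731446 -0.02872149  0.09124377]
side land px [317.99603089 186.01648067] underside px [322.11917642 178.32463218] ring [ 0.56622965 -0.03510603  0.09019459]
```

Emit:
move_arm --moves '[[[0, 0, 0, 0.004, 0, 0.0008, 0], [0, 0, 0, 0.008, 0, 0.0008, 0], [0, 0, 0, 0.011, 0, 0.0008, 0], [0, 0, 0, 0.0125, 0, 0.0008, 0], [0, 0, 0, 0.0125, 0, 0.0008, 0]]]'

```text
clock: 12.3
position: [0.537, -0.0386, 0.1706]
tool_rot: [-3.141, -0.384, 0.243]
force: [-0.3, -0.7, -0.1]
grip_width: 0.0257
finger_force: 49.8
```

Emit:
move_arm --moves '[[[0, 0, 0, 0.0015, 0, 0, 0], [0, 0, 0, 0.003, 0, 0, 0], [0, 0, 0, 0.004, 0, 0, 0], [0, 0, 0, 0.004, 0, 0, 0], [0, 0, 0, 0.004, 0, 0, 0]]]'

```text
clock: 12.8
position: [0.5385, -0.0383, 0.1672]
tool_rot: [-3.141, -0.384, 0.243]
force: [-2.4, 0.3, 0.1]
grip_width: 0.0255
finger_force: 49.9
```

```bash
cat > st.py <<'E'
from t import *
F=[]
for i in range(8):
    bot.grab_frame('wrist'); s=bot.observe(); F.append(s['force'])
n=Ro.from_euler('ZY',[.243,-.385]).apply([0,0,1])
s=bot.observe(); R=Ro.from_euler('xyz',s['tool_rot']).as_matrix(); tip=s['position']+.085*R[:,2]
print(s['clock'],'F',np.mean(F,0).round(2),'Fn',(F@n).mean().round(2),(F@n).std().round(2),'tip free',tip,'gap',(tip-np.array([.568,-.031,.0917]))@n)
E
python3 st.py
```

```text
13.2 F [-1.96 -0.17 -0.06] Fn 0.67 0.78 tip free [ 0.56942708 -0.03063014  0.08841688] gap -0.0035964164319048915
```

Emit:
move_arm --moves '[[[0, 0, 0, 0.001, 0, 0, 0], [0, 0, 0, 0.002, 0, 0, 0], [0, 0, 0, 0.0025, 0, 0, 0], [0, 0, 0, 0.0025, 0, 0, 0], [0, 0, 0, 0.0025, 0, 0, 0]]]'

```text
clock: 13.7
position: [0.5394, -0.0381, 0.1648]
tool_rot: [-3.141, -0.385, 0.243]
force: [-1.6, -0.3, 2.2]
grip_width: 0.0253
finger_force: 50.0
```

```bash
python3 st.py; python3 - <<'E'
from t import *
# panel unmoved? ring/square and corner shift between frames, away from the gauge
for n,(v,u,h,w) in {'scene':(170,318,30,45),'side':(165,283,35,24)}.items():
    a=cv2.cvtColor(cv2.imread(f'pics/{n}6.png'),cv2.COLOR_BGR2GRAY)[v:v+h,u:u+w]; b=cv2.cvtColor(bot.grab_frame(n),cv2.COLOR_RGB2GRAY)[v:v+h,u:u+w]
    print(n,cv2.phaseCorrelate(np.float32(a),np.float32(b)))
E
```

```text
14.1 F [-1.76 -0.65  0.88] Fn 1.51 0.6 tip free [ 0.57037526 -0.03039514  0.08609789] gap -0.006112530161256773
scene ((0.4877641676627036, 0.016405424990761475), 0.9770735844859371)
side ((0.011488100672604418, 0.04639468497792976), 1.0093778829883646)
```

```bash
python3 -c "
from workcell import bot
print(bot.job_done())"
```

```text
the job is handed in; nothing more can be done
None
```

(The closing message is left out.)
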